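# Find the tin with loose metal and hold it out

### The arm

A 7-joint arm with a two-finger parallel gripper is mounted at the origin on the work surface. World frame = base frame: x ahead of the robot, y to its left, z up, the work surface at z = 0. Lengths are in m, angles in rad, forces in N, time in s.
With the tool pointing down it reaches from about 0.425 to 0.8 m from the base axis. Payload 8.3 kg.
Tool frame: the origin (TCP) lies on the mounting face of the last link; the fingertips stand 173 mm ahead of it and the grasp point (between the pads) lies ahead of it (tcp_to_grasp is the z of the grasp point in the tool frame, in m); z points along the fingers, y is the direction in which the jaws open and shut (so a half turn about z gives the same grasp; the last joint's range is limited). The gripper opens to 85 mm and grips with 20 to 120 N. Pads are 22 mm wide; open, the fingers measure 114 mm over their backs; the gripper's body (76 mm by 85 mm) begins 54 mm behind the grasp point. The pads swing forward as they close: fully open they stand 13 mm farther back than shut.
Start: joints at [1.174, 0.383, 0.016, 1.37, -0.006, 1.388, -0.046], TCP at [0.205, -0.59, 0.405] pointing down, gripper open.
Joint ranges: [-2.95, 2.95], [-0.25, 2.06], [-1.52, 1.56], [0.18, 2.33], [-1.44, 4.58], [0.02, 2.06], [-3.01, 3.01]. Speed limits (rad/s): [2.39, 2.39, 3.01, 3.01, 3.14, 3.14, 3.14].

### API

Orientations are given as a unit quaternion [x, y, z, w].
In Python, from workcell import get_state, snapshot, job_done, tcp_to_grasp gives the robot as it stands.
- The arm moves only by the shell command python3 -m jog 'ROWS' [OPENING] [FORCE]. ROWS is JSON, a list of rows, each an object with "translation": the shift along the tool's x, y, z in units of 0.3 m (1.0 is 0.3 m), a list of three; "rotation": the turn, a rotation vector about the tool's x, y, z in units of pi/2 rad (1.0 is pi/2 rad), a list of three. A call has exactly 5 rows; each row is the pose to reach, as a shift and turn from the pose commanded when the call began, along the tool's axes at that moment; what a row does not reach only later rows make up. A row lasts 1/10 s, in which the tool goes at most 50 mm and 8.59 degrees, less where a joint would pass 70% of its speed; a pose out of reach is approached as far as the arm can. A call with a number of a shift or a turn outside -1 to 1 is refused whole. A call with a gripper value outside its range is refused whole. OPENING is the gripper command: -1 is shut, 1 is fully open, values between are in proportion, set as the call begins (- or left out, the last holds). The fingers move at their own pace and stop on an object; FORCE is the grip in N (left out, the last holds). Time passes only in rows, so rows that repeat a pose let the fingers close, or fill a call up. It gives the time, the measured TCP pose, the force and the opening at its end, in the units of the state.
- get_state(): the state, without advancing time (a new reading comes with each control period).
- snapshot(name): name is "scene" or "top"; returns a dict with "color" (384x512x3 uint8, red, green, blue), "range_z" (384x512 float32, m along the optical axis (not along the pixel's ray), 0 where there is no reading), "mtx" (3x3 intrinsics, pixels), "distortion" ([k1, k2, p1, p2, k3] as OpenCV has them; the pictures are not rectified), "extrinsics" (4x4, takes a point from camera to world coordinates). Camera axes: x right, y down, z forward; pixel columns grow to the right and rows downward; lengths in m; the calibration is good to about 2 mm. A picture is of the moment at which its call begins.
- job_done(): hands the job in, once; it reports no verdict.
The state is a dict: "time_s": time; "joint_positions": joint angles; "qd": joint speeds; "joint_torque": joint torques, N m; "tool_pos": TCP position; "orientation": TCP orientation; "wrist_force": force on the tool from outside, world axes, zero at the start; "torque": the same for the moment, N m; "gripper_width": finger opening in m.
Only numpy, scipy, OpenCV 4.12 (cv2) and the standard library are available. Lean on these libraries where they do the work, as an engineer would, in place of code of your own. Each camera call takes 0.05 s, during which the arm holds its last target. There are 200 camera calls.

### The job

Three sealed tins of spacing metal stand on the imposing stone: two are packed tight, in the third the metal has come loose. Lift the tins and shake them from side to side to find the one that rattles, standing the silent ones back upright on the stone, and hold the rattling tin out over the middle of the galley, level, still and well clear of it (a hand's breadth or more), for the compositor to take. Finish while holding it there; leave everything else on the stone where it is.

Things in the scene. Friction and masses are not known exactly. Their poses are not given: they have to be found in the camera images.
- tin_a: one of three identical sealed tins of bare tinplate, square, 64 x 64 mm (66 mm at the lid's curled edge, 14 mm below the top), 46 mm high, 0.35 to 0.5 kg, slip lid under a paper seal strip; origin at the centre of its underside, z up, x and y square to its sides (the 18 mm paper strip runs along y). Which of the three is loose changes from start to start, cannot be seen and hardly shows in the weight
- tin_b: second tin, same outside and same axes as tin_a. Inside the loose tin: one slippery 0.3 kg block of metal (the slug), in the middle at the start, free to slide 14 mm each way from there along the tin's x and y until it knocks on a wall; it slides once the tin tilts some 10 degrees or is jerked sideways at about 1.5 m/s2
- tin_c: third tin, same outside and same axes as tin_a. Inside the two tightly packed tins: 0.24 to 0.38 kg of metal that fills them, with no room to slide
- galley: galley: shallow steel tray fixed on the far side of the stone, 140 mm (x) by 250 mm (y), floor 6 mm thick, walls 18 mm high on three sides, open at its -y end, with a few lines of type 29 mm high against its +y end; origin at the centre of its underside, z up
- cut: bystander: wood-mounted copper printing block, 90 x 150 mm and 24 mm high; origin at the centre of its underside
- quoins: bystander: pair of steel wedge quoins lying together, 83 x 23 mm and 19 mm high, between two of the tins; origin at the centre of the underside
- quoin_key: bystander: steel T-handled quoin key lying between two of the tins, 98 mm long along its x, 62 mm over the handle, 13 mm high; origin at the middle of the underside
- brayer: bystander: hand roller, 205 mm long and 112 mm wide, 38 mm high; origin under the middle of its frame
- composing_stick: bystander: steel composing stick, 210 x 55 mm and 24 mm high; origin at the centre of its underside
- ink_tin: bystander: round shut ink tin, 98 mm across and 60 mm high; origin at the centre of its underside
Mind the look-alikes: they are no part of the job. What is shaped like the tin_b but purple is not meant.

How it is judged:
On the way:
1. the tin with the loose metal, lifted off the stone, is shaken so that the metal (the slug) slides more than 9 mm towards a wall (((distance between slug and tin_a below 0.045 m and height (world z) of tin_a above 0.02 m and (x of slug in the frame of tin_a above 0.009 m or x of slug in the frame of tin_a below -0.009 m or y of slug in the frame of tin_a above 0.009 m or y of slug in the frame of tin_a below -0.009 m)) or (distance between slug and tin_b below 0.045 m and height (world z) of tin_b above 0.02 m and (x of slug in the frame of tin_b above 0.009 m or x of slug in the frame of tin_b below -0.009 m or y of slug in the frame of tin_b above 0.009 m or y of slug in the frame of tin_b below -0.009 m)) or (distance between slug and tin_c below 0.045 m and height (world z) of tin_c above 0.02 m and (x of slug in the frame of tin_c above 0.009 m or x of slug in the frame of tin_c below -0.009 m or y of slug in the frame of tin_c above 0.009 m or y of slug in the frame of tin_c below -0.009 m)))).
At the end, for the whole second after the job is handed in: the tin with the loose metal is held by the fingers over the galley, its centre within 60 mm of the galley's centre seen from above, its underside more than 90 mm above the stone, level within 15 degrees and still; the other two tins stand upright on the stone, let go and at rest (((distance between slug and tin_a below 0.045 m and horizontal distance between tin_a and galley below 0.06 m and height (world z) of tin_a above 0.09 m and angle between tin_a's own z axis and vertical below 0.26 rad and linear speed of tin_a below 0.03 m/s and contact force between tin_a and the fingers above 2 N and height (world z) of each of tin_b, tin_c below 0.004 m and angle between each of tin_b, tin_c's own z axis and vertical below 0.08 rad and linear speed of each of tin_b, tin_c below 0.02 m/s and contact force between each of tin_b, tin_c and the arm below 0.3 N and contact force between each of tin_b, tin_c and the fingers below 0.3 N) or (distance between slug and tin_b below 0.045 m and horizontal distance between tin_b and galley below 0.06 m and height (world z) of tin_b above 0.09 m and angle between tin_b's own z axis and vertical below 0.26 rad and linear speed of tin_b below 0.03 m/s and contact force between tin_b and the fingers above 2 N and height (world z) of each of tin_a, tin_c below 0.004 m and angle between each of tin_a, tin_c's own z axis and vertical below 0.08 rad and linear speed of each of tin_a, tin_c below 0.02 m/s and contact force between each of tin_a, tin_c and the arm below 0.3 N and contact force between each of tin_a, tin_c and the fingers below 0.3 N) or (distance between slug and tin_c below 0.045 m and horizontal distance between tin_c and galley below 0.06 m and height (world z) of tin_c above 0.09 m and angle between tin_c's own z axis and vertical below 0.26 rad and linear speed of tin_c below 0.03 m/s and contact force between tin_c and the fingers above 2 N and height (world z) of each of tin_a, tin_b below 0.004 m and angle between each of tin_a, tin_b's own z axis and vertical below 0.08 rad and linear speed of each of tin_a, tin_b below 0.02 m/s and contact force between each of tin_a, tin_b and the arm below 0.3 N and contact force between each of tin_a, tin_b and the fingers below 0.3 N))); the arm keeps its last pose, push and grip.
It fails at once if a bystander is pushed more than 30 mm from its place (distance of any of cut, quoins, quoin_key, brayer, composing_stick, ink_tin from where it was at the start of the episode above 0.03 m).
It also fails if it takes over 72 s, if anything falls off the work surface, if the arm or the gripper's body presses on something with over 40 N, if the wrist force passes 120 N, or if a joint passes its speed limit or range.

## Working session

There is one attempt and no reset: what is moved stays moved. The work goes in short steps, Python scripts to look and compute and a shell command to move; the robot and the scene stay as the last step left them, time stands still between calls to the robot, and variables do not carry over. Pictures are saved under pics/ and viewed, about 8 in all and at most 12, crops included, and the job is handed in when it is done.

```bash
mkdir -p pics; ls
python3 - <<'E'
from workcell import *
import cv2,numpy as np
print(get_state(),tcp_to_grasp)
for n in("top","scene"):
    s=snapshot(n); np.savez('pics/%s.npz'%n,**s)
    cv2.imwrite('pics/%s0.png'%n,cv2.resize(s["color"][:,:,::-1],(800,600)))
    print(n,s["mtx"],s["distortion"],s["extrinsics"])
E
```

```text
pics
{'time_s': 0.0, 'joint_positions': array([ 1.17412548,  0.38424076,  0.01634325,  1.37116651, -0.00629073,
        1.38819479, -0.04647086]), 'qd': array([ 3.19390899e-04,  1.54274481e-03, -1.59608770e-03,  6.96434056e-04,
        1.96431143e-03, -4.33256287e-05,  1.62239865e-03]), 'joint_torque': array([-4.86084791e-04, -6.27596784e+01,  8.43806863e-01, -3.71820867e+01,
        1.64317258e-02,  1.43428001e-02,  4.63057211e-05]), 'tool_pos': array([ 0.20475343, -0.59033261,  0.40367107]), 'orientation': array([ 9.86096227e-01,  1.66172413e-01, -1.79283783e-04, -9.63635580e-04]), 'wrist_force': array([-0.16784687, -0.52613929,  0.31444528]), 'torque': array([-0.03820184,  0.03193598, -0.00252207]), 'gripper_width': 0.0854756601771186} 0.1547
top [[388.09957328   0.         257.27331784]
 [  0.         388.09957328 187.60008134]
 [  0.           0.           1.        ]] [-0.08656379  0.          0.          0.          0.        ] [[ 0.03324993 -0.9782316   0.20483501  0.29087991]
 [-0.99944639 -0.03278255  0.00567578 -0.02714303]
 [ 0.00116279 -0.20491034 -0.97878006  1.08615716]
 [ 0.          0.          0.          1.        ]]
scene [[442.09847206   0.         265.92782704]
 [  0.         442.09847206 192.60196725]
 [  0.           0.           1.        ]] [-0.13870408  0.          0.          0.          0.        ] [[ 0.1769318   0.59353982 -0.78511503  1.47899268]
 [ 0.98411314 -0.09476313  0.15013751 -0.20572802]
 [ 0.01471264 -0.79920612 -0.60087695  0.78711355]
 [ 0.          0.          0.          1.        ]]
```

View pics/top0.png

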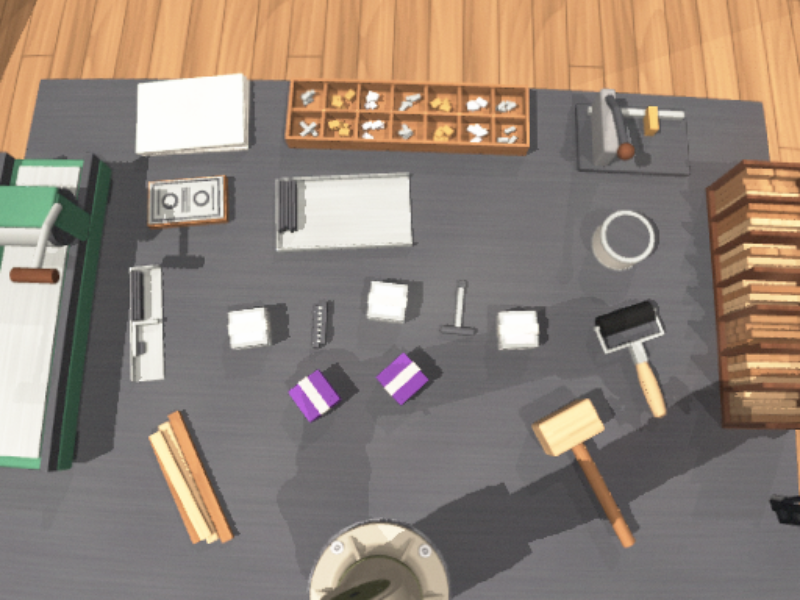

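View pics/scene0.png

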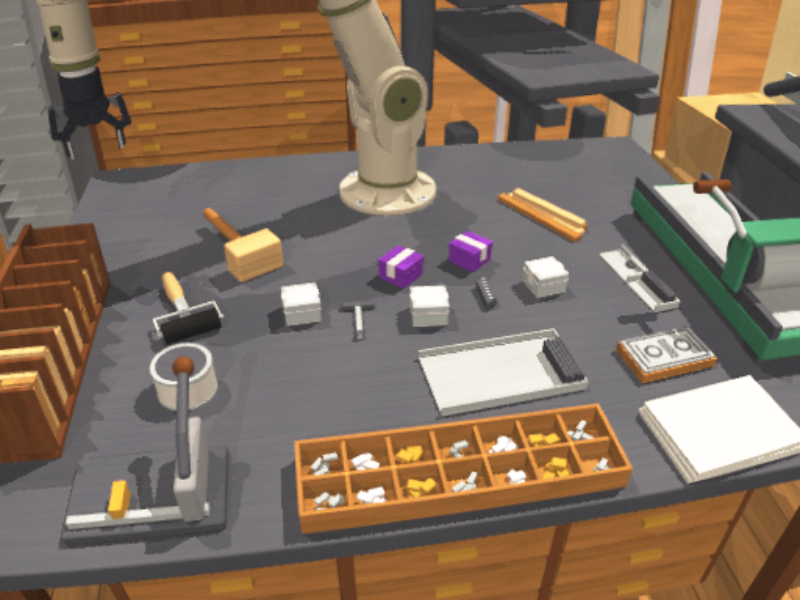

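The top view shows candidates for the tins at (249,327), (387,301) and (517,329). These are bare tinplate, square and carry a strip. The purple boxes at (314,396) and (403,379) are look-alikes. The other pale items are the galley at (343,211), the paper stack at (192,114) and the ink can at (623,240). I choose the three bare square ones and will measure them now, with a check crop.

```bash
cat > h.py <<'E'
import numpy as np,cv2
from workcell import *
from scipy.spatial.transform import Rotation as R
def cloud(s):
    h,w=s["range_z"].shape
    u,v=np.meshgrid(np.arange(w),np.arange(h))
    p=cv2.undistortPoints(np.stack([u,v],-1).reshape(-1,1,2).astype(np.float64),s["mtx"],s["distortion"]).reshape(h,w,2)
    P=np.dstack([p,np.ones((h,w))])*s["range_z"][...,None]
    return P@s["extrinsics"][:3,:3].T+s["extrinsics"][:3,3]
def boxes(P,m,amin=40):
    n,l,st,c=cv2.connectedComponentsWithStats(m.astype(np.uint8))
    for i in range(1,n):
        if st[i,4]<amin: continue
        q=P[l==i]
        r=cv2.minAreaRect((q[:,:2]*1000).astype(np.float32))
        print("px",c[i].round(),"n",st[i,4],"ctr",np.round(r[0],1),"size",np.round(r[1],1),"ang",round(r[2],1),"z",np.median(q[:,2]).round(4),"mean",q[:,:2].mean(0).round(4))
E
python3 - <<'E'
from h import *
s=dict(np.load('pics/top.npz'));P=cloud(s)
hsv=cv2.cvtColor(s["color"],cv2.COLOR_RGB2HSV)
m=(P[...,2]>.036)&(P[...,2]<.058)&(hsv[...,2]>110)&(hsv[...,1]<60)&(P[...,0]<.75)
boxes(P,m)
print("galley");m=(P[...,2]>.002)&(P[...,2]<.026)&(hsv[...,2]>110)&(hsv[...,1]<60)
boxes(P,m,300)
print("all");m=(P[...,2]>.009)&(P[...,0]>.3)&(P[...,0]<.8)
boxes(P,m,30)
c=s["color"][170:260,130:370,::-1];cv2.imwrite('pics/crop.png',cv2.resize((c*.75).astype(np.uint8),None,fx=3.3,fy=3.3))
E
```

```text
px [400. 152.] n 645 ctr [ 624.9 -420.5] size [94.4 96.7] ang 45.7 z 0.0562 mean [ 0.6232 -0.4172]
px [248. 192.] n 562 ctr [496.    4.4] size [66.4 65.7] ang 85.4 z 0.0448 mean [0.495  0.0044]
px [159. 209.] n 565 ctr [440.6 246.7] size [67.3 64.8] ang 10.8 z 0.045 mean [0.4392 0.2455]
px [331. 210.] n 557 ctr [ 452.6 -224.8] size [64.3 64. ] ang 2.2 z 0.0448 mean [ 0.4522 -0.2247]
px [257. 242.] n 184 ctr [361.6 -25.7] size [19.3 66.7] ang 44.0 z 0.0452 mean [ 0.3615 -0.0257]
px [201. 253.] n 181 ctr [326.9 124.4] size [67.4 19.4] ang 39.7 z 0.0452 mean [0.3265 0.1237]
galley
px [124.  74.] n 2877 ctr [863.6 407.6] size [165.4 226.8] ang 5.6 z 0.0233 mean [0.8545 0.3974]
px [424.  97.] n 758 ctr [ 814.4 -486.1] size [109.5 183.2] ang 9.2 z 0.0163 mean [ 0.8115 -0.517 ]
px [224. 136.] n 3328 ctr [671.6  96.8] size [151.4 254.5] ang 4.5 z 0.0052 mean [0.6687 0.083 ]
px [120. 127.] n 1153 ctr [685.1 394. ] size [ 95.1 144.3] ang 6.7 z 0.0218 mean [0.6805 0.3883]
px [ 93. 209.] n 756 ctr [448.3 449.2] size [219.2  64.5] ang 8.1 z 0.0044 mean [0.4391 0.4459]
px [243. 357.] n 2024 ctr [5
[... 1412 characters left out ...]
n [0.453  0.1246]
px [406. 222.] n 1109 ctr [ 403.8 -450.5] size [201.2 119.2] ang 19.2 z 0.0266 mean [ 0.4293 -0.4382]
px [159. 210.] n 634 ctr [440.1 246.3] size [67.5 64.8] ang 8.6 z 0.0447 mean [0.4381 0.2436]
px [293. 209.] n 106 ctr [ 468.2 -122.6] size [59.3 42.9] ang 87.3 z 0.0115 mean [ 0.4578 -0.1222]
px [331. 211.] n 615 ctr [ 452.6 -224.7] size [65.1 63.9] ang 3.7 z 0.0445 mean [ 0.4509 -0.2231]
px [257. 242.] n 612 ctr [361.3 -26. ] size [65.9 66.6] ang 44.6 z 0.0449 mean [ 0.3607 -0.0263]
px [201. 252.] n 576 ctr [326.9 124.3] size [67.4 65.9] ang 39.7 z 0.0449 mean [0.3298 0.1225]
px [368. 263.] n 307 ctr [ 318.  -314.7] size [35.3 84.6] ang 1.3 z 0.0625 mean [ 0.3135 -0.3195]
```

View pics/crop.png

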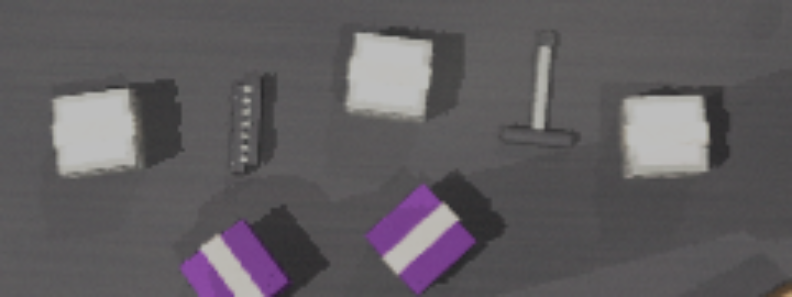

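The crop confirms three bare-tinplate tins at crop pixels (95,132), (390,76) and (665,136). The key and the quoins lie between them, and the purple boxes are excluded. Measured positions:
- R: (0.452, -0.224), yaw 2.5°
- M: (0.495, 0.0045), yaw -4.5°
- L: (0.440, 0.246), yaw 8.5°
- Galley: about (0.67, 0.09)

I start with R.

```bash
cat > d.py <<'E'
import sys
from h import *
# usage: d.py x y z yaw_deg -> tool-frame shift/turn in jog units
x,y,z,yaw=map(float,sys.argv[1:5]);s=get_state()
Q=R.from_quat(s["orientation"]);G=R.from_euler('z',yaw,degrees=True)*R.from_quat([1,0,0,0])
print("t",round(s["time_s"],2),"pos",s["tool_pos"].round(4),"T",np.round(Q.inv().apply(np.array([x,y,z])-s["tool_pos"])/.3,3),"R",np.round((Q.inv()*G).as_rotvec()/(np.pi/2),3),"q",s["joint_positions"].round(2),"w",round(s["gripper_width"],4))
E
python3 d.py .452 -.2245 .30 2.5
```

```text
t 0.1 pos [ 0.2048 -0.5904  0.4038] T [ 1.178 -0.881  0.347] R [-0.001  0.     0.185] q [ 1.17  0.38  0.02  1.37 -0.01  1.39 -0.05] w 0.0856
```

```bash
python3 -m jog '[{"translation":[1,-0.75,0.1],"rotation":[0,0,0.185]},{"translation":[1,-0.75,0.1],"rotation":[0,0,0.185]},{"translation":[1,-0.75,0.1],"rotation":[0,0,0.185]},{"translation":[1,-0.75,0.1],"rotation":[0,0,0.185]},{"translation":[1,-0.75,0.1],"rotation":[0,0,0.185]}]' 1 60; python3 d.py .452 -.2245 .24 2.5
```

```text
time_s: 0.6
tool_pos: [0.3449, -0.3819, 0.3843]
orientation: [1.0, 0.022, -0.0, -0.0]
wrist_force: [0.8, -0.0, 0.2]
gripper_width: 0.0854
t 0.6 pos [ 0.3449 -0.3819  0.3843] T [ 0.38  -0.509  0.481] R [-0.  0. -0.] q [ 0.85  0.16 -0.09  1.7   0.01  1.28 -0.77] w 0.0854
```

```bash
python3 -m jog '[{"translation":[0.38,-0.51,0.48],"rotation":[0,0,0]},{"translation":[0.38,-0.51,0.48],"rotation":[0,0,0]},{"translation":[0.38,-0.51,0.48],"rotation":[0,0,0]},{"translation":[0.38,-0.51,0.48],"rotation":[0,0,0]},{"translation":[0.38,-0.51,0.48],"rotation":[0,0,0]}]'; python3 d.py .452 -.2245 .177 2.5
python3 - <<'E'
from h import *
s=snapshot("scene");P=cloud(s)
cv2.imwrite('pics/s1.png',cv2.resize(s["color"][110:250,100:300,::-1],None,fx=4,fy=4))
E
```

```text
time_s: 1.1
tool_pos: [0.452, -0.2235, 0.2389]
orientation: [1.0, 0.022, -0.001, -0.001]
wrist_force: [0.8, -0.7, 0.3]
gripper_width: 0.0852
t 1.1 pos [ 0.452  -0.2235  0.2389] T [0.    0.004 0.206] R [-0.001  0.001  0.001] q [ 0.59  0.29 -0.23  1.89  0.08  0.97 -1.2 ] w 0.0852
```

View pics/s1.png

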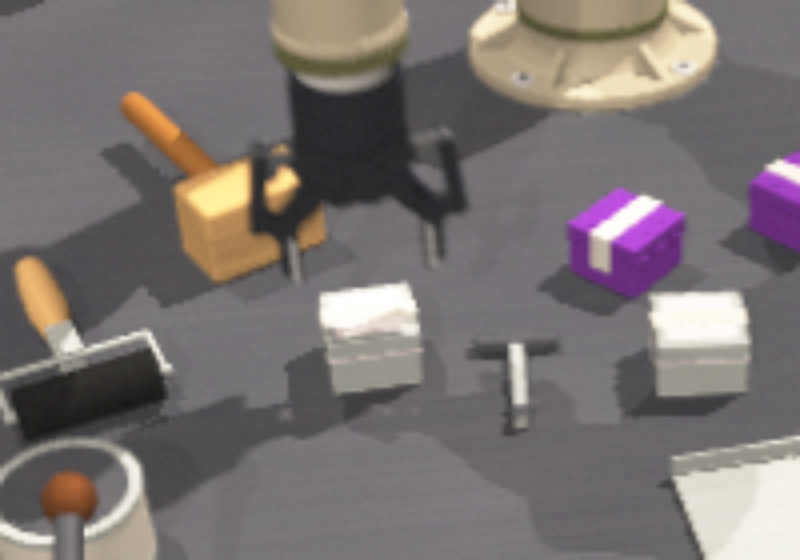

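The open fingers, with pads at (295,265) and (432,250), straddle tin R at (370,335). I now go down, grip, and lift.

```bash
python3 -m jog '[{"translation":[0,0,0.07],"rotation":[0,0,0]},{"translation":[0,0.003,0.14],"rotation":[0,0,0]},{"translation":[0,0.003,0.19],"rotation":[0,0,0]},{"translation":[0,0.003,0.206],"rotation":[0,0,0]},{"translation":[0,0.003,0.206],"rotation":[0,0,0]}]' 1; python3 -m jog '[{"translation":[0,0,0],"rotation":[0,0,0]},{"translation":[0,0,0],"rotation":[0,0,0]},{"translation":[0,0,0],"rotation":[0,0,0]},{"translation":[0,0,0],"rotation":[0,0,0]},{"translation":[0,0,0],"rotation":[0,0,0]}]' -1 60; python3 -m jog '[{"translation":[0,0,0],"rotation":[0,0,0]},{"translation":[0,0,-0.03],"rotation":[0,0,0]},{"translation":[0,0,-0.12],"rotation":[0,0,0]},{"translation":[0,0,-0.24],"rotation":[0,0,0]},{"translation":[0,0,-0.3],"rotation":[0,0,0]}]'; python3 -c "
from workcell import *;print(get_state())"
```

```text
time_s: 1.65
tool_pos: [0.4511, -0.227, 0.1784]
orientation: [1.0, 0.022, -0.001, -0.0]
wrist_force: [0.1, 0.2, -0.3]
gripper_width: 0.0851
time_s: 2.15
tool_pos: [0.4521, -0.2271, 0.1803]
orientation: [1.0, 0.022, 0.001, 0.0]
wrist_force: [-1.4, 1.9, 6.2]
gripper_width: 0.0636
time_s: 2.65
tool_pos: [0.4518, -0.2272, 0.2721]
orientation: [1.0, 0.022, 0.001, 0.001]
wrist_force: [1.8, 0.4, -3.9]
gripper_width: 0.0631
{'time_s': 2.65, 'joint_positions': array([ 0.60221763,  0.25064226, -0.22853965,  1.86043662,  0.06557622,
        1.03488065, -1.18032878]), 'qd': array([ 0.02435078, -0.20355699, -0.01252693, -0.15492936, -0.06125931,
        0.35642366,  0.04782663]), 'joint_torque': array([-2.15463771e-02, -4.94447279e+01, -1.64520498e+00, -3.24564493e+01,
        1.97707303e-02,  1.10562213e-01, -8.21346883e-03]), 'tool_pos': array([ 0.45182165, -0.22715478,  0.27205225]), 'orientation': array([9.99765242e-01, 2.16205966e-02, 1.27313804e-03, 6.23591698e-04]), 'wrist_force': array([ 1.84003528,  0.36268659, -3.86518942]), 'torque': array([ 0.03398364, -0.05976408, -0.00857953]), 'gripper_width': 0.06308745264793805}
```

```bash
cat > m.py <<'E'
from h import *
a=[]
for i in range(4):
    s=get_state();a.append(np.r_[s["wrist_force"],s["torque"]]);snapshot("top") if i<3 else 0
print("MEAS t",round(s["time_s"],2),"mean",np.mean(a,0).round(3),"sd",np.std(a,0).round(3),"pos",s["tool_pos"].round(3),"w",round(s["gripper_width"],4))
E
python3 -m jog '[{"translation":[0,0,0],"rotation":[0.095,0,0]},{"translation":[0,0,0],"rotation":[0.19,0,0]},{"translation":[0,0,0],"rotation":[0.23,0,0]},{"translation":[0,0,0],"rotation":[0.23,0,0]},{"translation":[0,0,0],"rotation":[0.23,0,0]}]'
python3 -m jog '[{"translation":[0,0,0],"rotation":[-0.03,0,0]},{"translation":[0,0,0],"rotation":[-0.08,0,0]},{"translation":[0,0,0],"rotation":[-0.14,0,0]},{"translation":[0,0,0],"rotation":[-0.2,0,0]},{"translation":[0,0,0],"rotation":[-0.23,0,0]}]'
python3 -m jog '[{"translation":[0,0,0],"rotation":[0,0,0]},{"translation":[0,0,0],"rotation":[0,0,0]},{"translation":[0,0,0],"rotation":[0,0,0]},{"translation":[0,0,0],"rotation":[0,0,0]},{"translation":[0,0,0],"rotation":[0,0,0]}]' >/dev/null
python3 m.py
python3 -m jog '[{"translation":[0,0,0],"rotation":[-0.095,0,0]},{"translation":[0,0,0],"rotation":[-0.19,0,0]},{"translation":[0,0,0],"rotation":[-0.23,0,0]},{"translation":[0,0,0],"rotation":[-0.23,0,0]},{"translation":[0,0,0],"rotation":[-0.23,0,0]}]'
python3 -m jog '[{"translation":[0,0,0],"rotation":[0.03,0,0]},{"translation":[0,0,0],"rotation":[0.08,0,0]},{"translation":[0,0,0],"rotation":[0.14,0,0]},{"translation":[0,0,0],"rotation":[0.2,0,0]},{"translation":[0,0,0],"rotation":[0.23,0,0]}]'
python3 -m jog '[{"translation":[0,0,0],"rotation":[0,0,0]},{"translation":[0,0,0],"rotation":[0,0,0]},{"translation":[0,0,0],"rotation":[0,0,0]},{"translation":[0,0,0],"rotation":[0,0,0]},{"translation":[0,0,0],"rotation":[0,0,0]}]' >/dev/null
python3 m.py
```

```text
time_s: 3.15
tool_pos: [0.4513, -0.2273, 0.2689]
orientation: [0.984, 0.021, -0.004, -0.179]
wrist_force: [0.4, -0.0, -4.6]
gripper_width: 0.0635
time_s: 3.65
tool_pos: [0.4518, -0.2258, 0.2696]
orientation: [1.0, 0.023, 0.001, 0.003]
wrist_force: [-0.4, -0.2, -3.4]
gripper_width: 0.0635
MEAS t 4.3 mean [ 0.385 -0.12  -3.926  0.035  0.008  0.01 ] sd [0.356 0.314 0.234 0.008 0.011 0.027] pos [ 0.451 -0.227  0.269] w 0.0635
time_s: 4.8
tool_pos: [0.4515, -0.2267, 0.2689]
orientation: [0.984, 0.021, 0.004, 0.178]
wrist_force: [1.0, 1.0, -3.8]
gripper_width: 0.0635
time_s: 5.3
tool_pos: [0.4514, -0.2283, 0.2693]
orientation: [1.0, 0.021, 0.001, -0.003]
wrist_force: [0.0, -0.2, -4.2]
gripper_width: 0.0634
MEAS t 5.95 mean [ 2.210e-01 -7.200e-02 -4.185e+00 -3.700e-02 -2.000e-03 -1.200e-02] sd [0.252 0.369 0.474 0.029 0.03  0.018] pos [ 0.452 -0.227  0.269] w 0.0633
```

Moment x changed by 0.072 Nm between the two sides. About 0.08 is expected for a loose slug, so I repeat with more readings.

```bash
sed -i 's/range(4)/range(12)/; s/i<3/i<11/; s/snapshot("top")/snapshot("top")/' m.py
python3 -m jog '[{"translation":[0,0,0],"rotation":[0.095,0,0]},{"translation":[0,0,0],"rotation":[0.19,0,0]},{"translation":[0,0,0],"rotation":[0.23,0,0]},{"translation":[0,0,0],"rotation":[0.23,0,0]},{"translation":[0,0,0],"rotation":[0.23,0,0]}]' >/dev/null
python3 -m jog '[{"translation":[0,0,0],"rotation":[-0.03,0,0]},{"translation":[0,0,0],"rotation":[-0.08,0,0]},{"translation":[0,0,0],"rotation":[-0.14,0,0]},{"translation":[0,0,0],"rotation":[-0.2,0,0]},{"translation":[0,0,0],"rotation":[-0.23,0,0]}]' >/dev/null
python3 -m jog '[{"translation":[0,0,0],"rotation":[0,0,0]},{"translation":[0,0,0],"rotation":[0,0,0]},{"translation":[0,0,0],"rotation":[0,0,0]},{"translation":[0,0,0],"rotation":[0,0,0]},{"translation":[0,0,0],"rotation":[0,0,0]}]' >/dev/null
python3 m.py
python3 -m jog '[{"translation":[0,0,0],"rotation":[-0.095,0,0]},{"translation":[0,0,0],"rotation":[-0.19,0,0]},{"translation":[0,0,0],"rotation":[-0.23,0,0]},{"translation":[0,0,0],"rotation":[-0.23,0,0]},{"translation":[0,0,0],"rotation":[-0.23,0,0]}]' >/dev/null
python3 -m jog '[{"translation":[0,0,0],"rotation":[0.03,0,0]},{"translation":[0,0,0],"rotation":[0.08,0,0]},{"translation":[0,0,0],"rotation":[0.14,0,0]},{"translation":[0,0,0],"rotation":[0.2,0,0]},{"translation":[0,0,0],"rotation":[0.23,0,0]}]' >/dev/null
python3 -m jog '[{"translation":[0,0,0],"rotation":[0,0,0]},{"translation":[0,0,0],"rotation":[0,0,0]},{"translation":[0,0,0],"rotation":[0,0,0]},{"translation":[0,0,0],"rotation":[0,0,0]},{"translation":[0,0,0],"rotation":[0,0,0]}]' >/dev/null
python3 m.py
```

```text
MEAS t 8.0 mean [-2.000e-01 -1.040e-01 -4.121e+00  3.600e-02 -3.000e-03  1.500e-02] sd [0.407 0.46  0.426 0.022 0.024 0.019] pos [ 0.451 -0.227  0.269] w 0.0635
MEAS t 10.05 mean [ 3.100e-02  5.400e-02 -4.149e+00 -3.600e-02  4.000e-03 -3.000e-03] sd [0.542 0.734 0.471 0.028 0.026 0.027] pos [ 0.451 -0.227  0.269] w 0.0633
```

The result repeats at +0.036 and -0.036 Nm, against about 0.041 expected for 0.3 kg shifted 14 mm. Tin R is the loose one, so the silent tins can stay untouched. I carry it to the galley.

```bash
python3 d.py .67 .09 .32 2.5
```

```text
t 10.05 pos [ 0.4515 -0.227   0.269 ] T [ 0.773 -1.024 -0.17 ] R [-0. -0. -0.] q [ 0.58  0.25 -0.2   1.86  0.06  1.03 -1.17] w 0.0633
```

```bash
python3 -m jog '[{"translation":[0.03,-0.03,-0.05],"rotation":[0,0,0]},{"translation":[0.1,-0.12,-0.12],"rotation":[0,0,0]},{"translation":[0.18,-0.23,-0.17],"rotation":[0,0,0]},{"translation":[0.26,-0.34,-0.17],"rotation":[0,0,0]},{"translation":[0.34,-0.45,-0.17],"rotation":[0,0,0]}]'
python3 -m jog '[{"translation":[0.08,-0.11,0],"rotation":[0,0,0]},{"translation":[0.16,-0.22,0],"rotation":[0,0,0]},{"translation":[0.24,-0.33,0],"rotation":[0,0,0]},{"translation":[0.32,-0.44,0],"rotation":[0,0,0]},{"translation":[0.36,-0.49,0],"rotation":[0,0,0]}]'
python3 d.py .67 .09 .32 2.5
```

```text
time_s: 10.55
tool_pos: [0.5484, -0.0865, 0.3209]
orientation: [1.0, 0.021, 0.001, 0.0]
wrist_force: [-0.2, -0.2, -4.2]
gripper_width: 0.0631
time_s: 11.05
tool_pos: [0.6499, 0.0685, 0.3196]
orientation: [1.0, 0.024, -0.0, -0.001]
wrist_force: [0.5, 0.3, -4.7]
gripper_width: 0.0636
t 11.05 pos [0.6499 0.0685 0.3196] T [ 0.07  -0.068 -0.001] R [-0.002  0.     0.003] q [ 0.08  0.52 -0.34  1.39  0.17  1.26 -1.79] w 0.0636
```

```bash
python3 -m jog '[{"translation":[0.03,-0.03,0],"rotation":[0,0,0]},{"translation":[0.06,-0.06,0],"rotation":[0,0,0]},{"translation":[0.07,-0.07,0],"rotation":[0,0,0]},{"translation":[0.07,-0.07,0],"rotation":[0,0,0]},{"translation":[0.07,-0.07,0],"rotation":[0,0,0]}]' >/dev/null
python3 -m jog '[{"translation":[0,0,0],"rotation":[0,0,0]},{"translation":[0,0,0],"rotation":[0,0,0]},{"translation":[0,0,0],"rotation":[0,0,0]},{"translation":[0,0,0],"rotation":[0,0,0]},{"translation":[0,0,0],"rotation":[0,0,0]}]'
python3 m.py
python3 - <<'E'
from h import *
s=snapshot("scene");cv2.imwrite('pics/s2.png',cv2.resize(s["color"][:,:,::-1],(800,600)))
P=cloud(s);m=(P[...,2]>.1)&(P[...,2]<.22)&(abs(P[...,0]-.67)<.12)&(abs(P[...,1]-.09)<.12)
hsv=cv2.cvtColor(s["color"],cv2.COLOR_RGB2HSV)
boxes(P,m&(hsv[...,2]>110)&(hsv[...,1]<60)); q=P[m]; print("zmin",np.percentile(q[:,2],2),get_state()["qd"].round(3))
E
```

```text
time_s: 12.05
tool_pos: [0.6691, 0.0856, 0.32]
orientation: [1.0, 0.022, 0.0, -0.0]
wrist_force: [-0.5, 0.3, -3.2]
gripper_width: 0.0633
MEAS t 12.6 mean [-8.500e-02  3.000e-03 -4.427e+00 -3.600e-02  3.000e-03 -1.000e-02] sd [0.489 0.671 0.506 0.025 0.028 0.022] pos [0.669 0.086 0.32 ] w 0.0632
px [325. 190.] n 846 ctr [674.1  86.5] size [67.9 79.2] ang 6.9 z 0.1818 mean [0.6891 0.0854]
zmin 0.1430954241039078 [-0.001  0.     0.001 -0.001  0.     0.001 -0.   ]
```

View pics/s2.png

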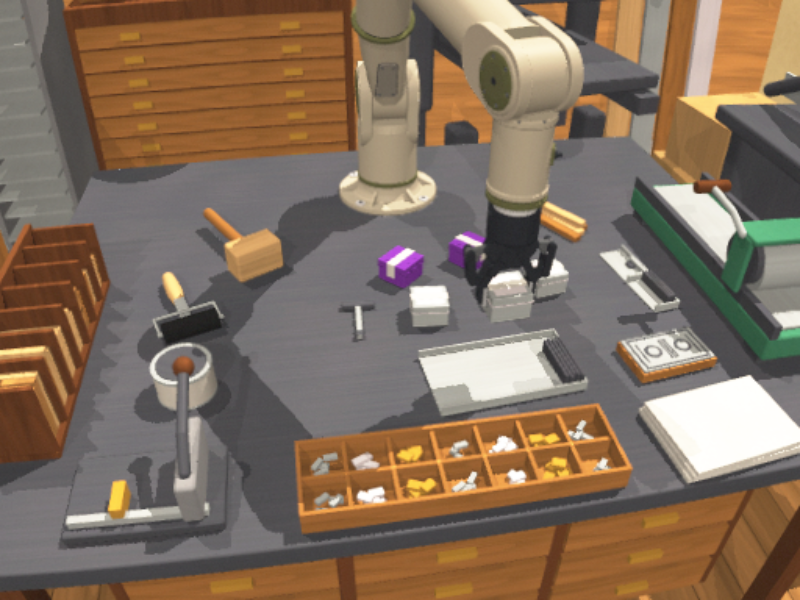

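The scene picture shows the tin held level at (508,298), about 0.14 m above the stone over the galley. The other two tins stand at (429,306) and (548,278), and everything else is in place. I hand it in.

```bash
python3 -c "
from workcell import *;print(job_done())"
```

```text
the job is handed in; nothing more can be done
None
```

The job is handed in with the rattling tin held out over the galley; `job_done()` gave no verdict.

**Finding the tin:** I lifted the right-hand tin (y ≈ -0.22) and tilted it about 20° to each side. The wrist moment, read back level, flipped between +0.036 and -0.036 Nm in both of two rounds. A 0.3 kg slug sliding 14 mm should give about 0.041 Nm, so I took this one as loose. I did not lift the other two tins, so there is no reading from a packed tin to compare with.

**Last checks:**
- **Position:** the tool is at (0.669, 0.086). I measured the galley's centre at about (0.67, 0.09), good to about a centimetre.
- **Height:** the tin's underside is about 0.14 m above the stone.
- **Hold:** it is level, the joints are still, and the fingers are 63 mm apart with a 60 N grip set. The wrist carries about 4.4 N.
- **The rest:** in the last picture the other two tins stand upright and the bystanders in view look unmoved. None of the checks failed, though the camera's outline of the held tin (68 x 79 mm) came out larger than the tin because it included its side face.

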